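Open the filler of the grinder's coolant tank

ROBOT

A 7-joint arm with a two-finger parallel gripper is mounted at the origin on the work surface. World frame = base frame: x ahead of the robot, y to its left, z up, the work surface at z = 0. Lengths are in mm, angles in rad, forces in N, time in s.
With the tool pointing down it reaches from about 400 to 875 mm from the base axis. Payload 6.5 kg.
Tool frame: the origin (TCP) lies at the centre of the arm's flange, where the gripper is bolted on; the fingertips stand 173 mm ahead of it and the grasp point (between the pads) lies 155 mm ahead of it; z points along the fingers, y is the line along which they close (so a half turn about z gives the same grasp; the last joint's range is limited). The gripper opens to 85 mm and grips with 20 to 120 N. Pads are 22 mm wide; open, the fingers measure 114 mm over their backs; the gripper's body (76 mm by 85 mm) begins 54 mm behind the grasp point. The pads swing forward as they close: fully open they stand 13 mm farther back than shut.
Start: joints at [-1.171, 0.536, -0.004, 1.538, 0.003, 1.067, -0.071], TCP at [291.929, 580.747, 404.69] pointing down, gripper open.
Joint ranges: [-2.7, 2.7], [-0.37, 2.16], [-1.27, 1.26], [0.24, 2.4], [-1.31, 4.45], [0.19, 1.91], [-2.76, 2.76]. Speed limits (rad/s): [2.39, 2.39, 3.14, 3.14, 3.14, 3.14, 3.14].

INTERFACE

Orientations are given as a rotation vector (axis times angle).
In Python, from cell import robot gives the robot as it stands.
- The arm moves only by the shell command python3 -m creep 'ROWS' [FORCE]. ROWS is JSON, a list of rows, each a list of 3 entries, a list of its own where there are three numbers: the shift along the tool's x, y, z in cm, then the turn, a rotation vector about the tool's x, y, z in degrees, then the finger opening in cm, from 0 to 8.54. A call has 1 to 5 rows; each row shifts and turns the commanded pose from where the row before left it, along the tool's axes as they then stand; what a row does not reach is not made up. A row lasts 1/12 s, in which the tool goes at most 41.7 mm and 7.16 degrees, less where a joint would pass 70% of its speed; a pose out of reach is approached as far as the arm can. A call with a gripper value outside its range is refused whole. The fingers move at their own pace and stop on an object; FORCE is the grip in N (left out, the last holds). Time passes only in rows, so rows that do not move let the fingers close. It gives the time, the measured TCP pose, the force, the opening and the grip force at its end, in the units of the state.
- robot.get_obs(): the state, without advancing time (a new reading comes with each control period).
- robot.capture(name): name is "side" or "top" or "wrist"; returns the picture (420x560x3 uint8, red, green, blue); there is no depth.
- robot.camera_model(name): a dict with "camera_matrix" (3x3 intrinsics, pixels), "k1" (the pictures are not rectified: a ray, as slopes to the right and down, at radius r is drawn at 1 + k1 r^2 times it, then the intrinsics apply), "extrinsics" (4x4, takes a point from camera to world coordinates). Camera axes: x right, y up, looking along -z (the intrinsics and any distortion apply to the point x, -y, -z); pixel columns grow to the right and rows downward; lengths in mm; the calibration is good to about 2 mm. A picture is of the moment at which its call begins: read the wrist's pose just before it. camera_model takes no time and is no camera call; for the wrist camera it gives the pose at the moment of the call.
- robot.hand_in(): hands the job in; it is judged then, once.
Trained networks look in the newest picture that a camera, given by its name, has taken for a name from the list of things; names that differ only in an ending like _2 or _b are one class to them, and where a whole thing is asked for, a point or a joint stands for the part that bears it (a point fixed in the world has none). Each returns a list of dicts, best first, with "p" (0 to 1); they miss things now and then, are a little off and sometimes report something else, mostly with a low value. They report only what shows in the picture. A call takes as long as a camera call. They do not tell look-alikes from the thing itself.
- robot.boxes_of(camera, target): "centre" ([x, y, z] in mm, in the coordinates of the camera as it stood for that picture, good to about 4 mm: the middle of the surface that is visible of it).
- robot.outline_of(camera, target): "pixels" (420x560 bool, what is visible of it).
- robot.landmark_of(camera, target): "centre" ([x, y, z] in mm, in the coordinates of the camera as it stood for that picture, good to about 4 mm: a listed point, or the origin of a listed thing).
The state is a dict: "time_s": time; "qpos": joint angles; "joint_velocities": joint speeds; "joint_torque": joint torques, N m; "eef_pos": TCP position; "orientation": TCP orientation; "force": force on the tool from outside, world axes, zero at the start; "moment": the same for the moment, N m; "finger_gap": opening from 0.0 (shut) to 1.0 (fully open); "finger_force": force on a finger pad.
Only numpy, scipy, OpenCV 4.12 (cv2) and the standard library are available. Lean on these libraries where they do the work, as an engineer would, in place of code of your own. Each camera call takes 0.05 s, during which the arm holds its last target. There are 200 camera calls.

TASK

The coolant tank of the wet grinder has to be topped up. Take off its red push-and-twist filler cap: press it down against its spring, turn it anticlockwise as far as the green marks while it is held down, lift it off, and stand it in the black drip tray, skirt down and grip bar up, set down rather than dropped. Leave the other things on the bench and on the tank where they are.

Things in the scene. Friction and masses are not known exactly. Their poses are not given: they have to be found in the camera images.
- cap: Red-painted filler cap, one rigid piece of 0.17 to 0.33 kg. A ribbed round skirt and disc, 66 mm across and 23.5 mm high, a straight grip bar along its x axis on top; 49.5 mm high in all. Origin: centre of the skirt's lower rim, z up along its axis. Two lugs inside the skirt lie below the bar's ends, so the cap is the same either way round. Locked, its origin is 20.5 mm above the neck's.
- cap_bar (a point): Middle of the cap's grip bar, 36.5 mm above the cap's origin. The bar is 54 mm long (cap x), 16 mm wide (cap y) and 26 mm high, flat-sided, from 23.5 to 49.5 mm above the cap's origin. Grip it across its 16 mm width, firmly (60 N or more); the fingertips may come down to the disc.
- neck: Metal filler neck fixed on the tank's lid: flange 88 mm across and 4 mm thick, tube 44 mm across with a notched lip 54 mm across, largely hidden under the cap. Origin: centre of the flange's underside; z up. The lip's two gaps lie on its +x and -x, the two locked seats 60 degrees clockwise of them seen from above.
- neck_rim (a point): Centre of the neck's top rim, 30 mm above the neck's origin. The catch: the locked cap must go straight down more than 5 mm before it can turn (hard stop at 9.5 mm; 6 to 9 is right). A sprung black seal ring in the mouth pushes it up: about 5 N locked, 0.85 N more per mm. Turned to the gaps, the cap rises 4 mm by itself and lifts straight off. Side play 1.5 mm.
- green_mark (a point): One of the two green marks on the flange (the other lies opposite), 38.5 mm from the axis, at the gaps. Turn the held-down cap 60 degrees anticlockwise from above, till its bar lies over the green marks: it comes out within about 8 degrees of that, and a stop blocks turning farther.
- red_mark (a point): One of the two red marks on the flange (the other lies opposite), 38.5 mm from the axis: the locked place, where the bar points at the start (within about 2 degrees). There the cap can neither be turned nor pulled off without pushing it down.
- drip_tray: Empty black drip tray lying on the bench, fixed in place, 180 mm (its x) by 160 mm (its y), with walls 4 mm thick and 20 mm high; its floor is 4 mm thick. Origin: centre of its underside; z up.
- tank: Blue coolant tank, fixed, 208 mm (its x) by 328 mm (its y), lid 130 mm above the bench. Origin: centre of its underside, z up. The filler neck stands on the lid 90 mm to the -y side of the centre.
- pump_top (a point): Centre of the top of the pump motor on the tank's lid, 94 mm across, 246 mm above the bench, 189 mm from the cap's axis. Everything else on the lid but the cap stays lower than the cap.
- jug: Whitish measuring jug with a handle, 96 mm across, 125 mm high, loose. Leave it alone.
- funnel: Orange funnel standing mouth down, 100 mm across, 105 mm high, loose. Leave it alone.
- concentrate: White bottle with a green label, 72 mm across, 190 mm high, loose. Leave it alone.
- stone_grader: Two-tone grey dressing stone, 48 by 100 by 32 mm, loose. Leave it alone.
- paste_jar: Small yellow jar with a black lid, 42 mm across, 32 mm high, loose, standing on the tank's lid. Leave it alone.
- knife: Kitchen knife lying on its side, about 310 mm long, loose. Leave it alone.
- knife_jig: Aluminium knife clamp with a round handle, about 160 mm long, loose. Leave it alone.
- screwdriver: Red-handled screwdriver, loose. Leave it alone.
Mind the look-alikes: they are no part of the job. There is more than one size of the cap; the job needs the smallest. Several things have the shape of the drip_tray; the one meant has the colours described above.

How it is judged:
By the outcome, as a careful person would: the job done as asked, in the order asked, and still so for the second after the job is handed in, with the robot touching nothing.
It also fails if it takes over 48 s, if anything falls off the work surface, if the arm or the gripper's body presses on something with over 40 N, if the wrist force passes 120 N, or if a joint passes its speed limit or range.

## Working session

There is one attempt and no reset: what is moved stays moved. The work goes in short steps, Python scripts to look and compute and a shell command to move; the robot and the scene stay as the last step left them, time stands still between calls to the robot, and variables do not carry over. Pictures are saved under pics/ and viewed, at most 10 in all, crops included, and the job is handed in when it is done.

```bash
mkdir -p pics
cat > h.py <<'E'
import numpy as np,cv2
from cell import robot
from scipy.spatial.transform import Rotation as R
def w(cam,c,M=None):
    M=np.array(robot.camera_model(cam)["extrinsics"]) if M is None else M
    return M[:3,:3]@np.array(c)+M[:3,3]
def px(cam,p,M=None):
    m=robot.camera_model(cam);M=np.array(m["extrinsics"]) if M is None else M
    q=M[:3,:3].T@(np.array(p)-M[:3,3]);a=np.array([q[0],-q[1]])/-q[2];a=a*(1+m["k1"]*(a@a))
    return (np.array(m["camera_matrix"])@[a[0],a[1],1])[:2]
def ray(cam,uv,z):
    m=robot.camera_model(cam);M=np.array(m["extrinsics"])
    K=np.array(m["camera_matrix"]);a=cv2.undistortPoints(np.array([[uv]],float),K,np.array([m["k1"],0,0,0.]))[0,0]
    d=M[:3,:3]@[a[0],-a[1],-1];return M[:3,3]+d*(z-M[2,3])/d[2]
E
python3 - <<'E'
from h import *
ims=[]
for c in ("top","side"):
    im=robot.capture(c);cv2.imwrite(f"pics/{c}0.png",im[:,:,::-1])
    for t in ("cap_bar","neck_rim","drip_tray","green_mark","red_mark","pump_top","tank"):
        for d in robot.landmark_of(c,t)[:5]: 
            if d["p"]>.2: p=w(c,d["centre"]);print(c,t,round(d["p"],2),p.round(),px(c,p).round())
o=robot.get_obs();print({k:np.round(v,3) for k,v in o.items()});print(R.from_rotvec(o["orientation"]).as_matrix().round(3))
E
```

```text
top cap_bar 0.95 [418. -42.  49.] [286. 237.]
top cap_bar 0.93 [338. 149.  45.] [228. 261.]
top cap_bar 0.61 [522. 127. 187.] [231. 200.]
top neck_rim 0.53 [516. 123. 158.] [233. 203.]
top neck_rim 0.5 [768. 265.   0.] [198. 136.]
top neck_rim 0.46 [ 498. -245.   -3.] [345. 214.]
top neck_rim 0.35 [466. 261. 130.] [189. 220.]
top drip_tray 0.86 [ 499. -246.   -3.] [346. 213.]
top drip_tray 0.57 [ 242. -298.   -5.] [362. 290.]
top drip_tray 0.48 [ 475. -558.   -3.] [436. 221.]
top green_mark 0.78 [553. 114. 130.] [237. 192.]
top green_mark 0.65 [ 477. -558.   -4.] [436. 220.]
top red_mark 0.69 [527.  86. 134.] [246. 200.]
top pump_top 0.7 [ 761. -100.   -4.] [303. 139.]
top pump_top 0.5 [467. 260. 131.] [189. 219.]
top pump_top 0.32 [551. 113. 134.] [237. 192.]
top tank 0.97 [522. 214.  -2.] [211. 206.]
side cap_bar 0.97 [334. 149.  49.] [210. 233.]
side cap_bar 0.92 [422. -40.  46.] [256. 253.]
side cap_bar 0.62 [522. 131. 187.] [257. 188.]
side neck_rim 0.48 [519. 123. 155.] [257. 197.]
side neck_rim 0.3 [466. 258. 128.] [228. 191.]
side drip_tray 0.96 [ 241. -304.    2.] [247. 329.
[... 266 characters left out ...]
0.42 [766. -94.   3.] [347. 241.]
side tank 0.64 [522. 217.  -2.] [247. 222.]
{'time_s': np.float64(0.8), 'qpos': array([-1.171,  0.536, -0.004,  1.538,  0.003,  1.067, -0.071]), 'joint_velocities': array([-0.001, -0.001, -0.001,  0.001,  0.001,  0.   ,  0.   ]), 'joint_torque': array([-1.0000e-03, -5.8327e+01,  1.0480e+00, -2.5943e+01,  1.2000e-02,
        2.0000e-03, -0.0000e+00]), 'eef_pos': array([291.923, 580.756, 404.719]), 'orientation': array([0.725, 3.057, 0.   ]), 'force': array([-0.082, -0.239,  0.432]), 'moment': array([-0.038, -0.025,  0.012]), 'finger_force': np.float64(0.0), 'finger_gap': np.float64(1.0)}
[[-0.894  0.449  0.   ]
 [ 0.449  0.894  0.   ]
 [-0.     0.    -1.   ]]
```

View pics/top0.png

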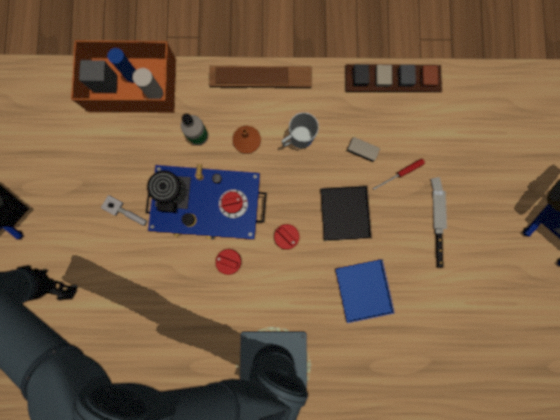

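View pics/side0.png

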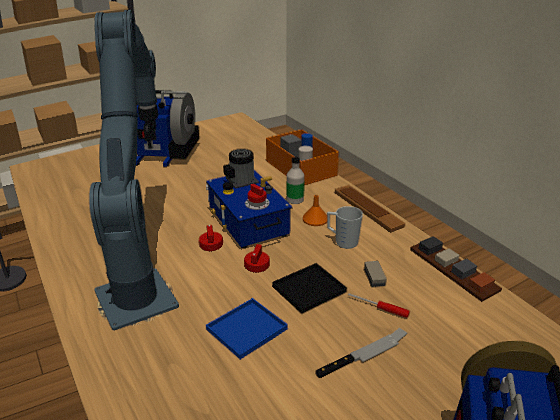

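Possible caps (top view): (231,200) on the tank, (286,237) on the bench and (228,261) on the bench. I choose (231,200), because it sits on the neck on the tank's lid and its height of 187 matches. Possible trays: black (346,213) and blue (365,290). I choose black. The red-to-green angle measures about +62°, as it should. I'll check the cap in a close crop.

Run:
```python
import cv2
a=cv2.imread("pics/side0.png")[140:290,180:340];b=cv2.imread("pics/top0.png")[150:290,140:400]
a=cv2.resize(a,None,fx=2.5,fy=2.5,interpolation=3);b=cv2.resize(b,None,fx=1.53,fy=1.53*1.75,interpolation=3)
cv2.imwrite("pics/crop0.png",cv2.hconcat([a,b[:375]]))
```

```text
(no output)
```

View pics/crop0.png

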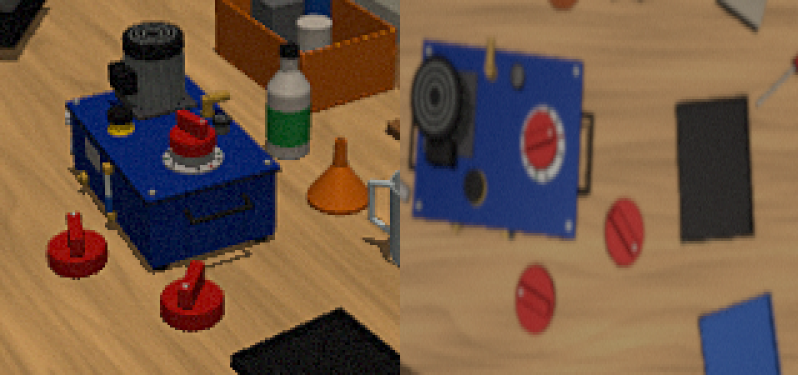

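```bash
python3 -m creep '[[[0,0,-3],[0,0,0],8.5],[[0,0,-3],[0,0,0],8.5],[[-3.15,-2.33,0],[0,0,0],8.5],[[-3.15,-2.33,0],[0,0,0],8.5],[[-3.15,-2.33,0],[0,0,0],8.5]]' 80
```

```text
time_s: 1.22
eef_pos: [345.2, 474.9, 465.2]
orientation: [0.723, 3.057, 0.002]
force: [1.6, -0.3, 0.0]
finger_gap: 0.997
finger_force: 0.0
```

The crop shows the chosen cap on the flanged neck on the tank's lid. The other two caps lie on the bench and are larger. I'll carry on.

```bash
for i in 1 2; do python3 -m creep '[[[-3.15,-2.33,0],[0,0,0],8.5],[[-3.15,-2.33,0],[0,0,0],8.5],[[-3.15,-2.33,0],[0,0,0],8.5],[[-3.15,-2.33,0],[0,0,0],8.5],[[-3.15,-2.33,0],[0,0,0],8.5]]'; done
python3 -m creep '[[[0,0,0],[0,0,7],8.5],[[0,0,0],[0,0,7],8.5],[[0,0,0],[0,0,7],8.5],[[0,0,0],[0,0,7],8.5],[[0,0,0],[0,0,7],8.5]]'
python3 -m creep '[[[0,0,0],[0,0,7],8.5],[[0,0,0],[0,0,7],8.5],[[0,0,0],[0,0,5],8.5],[[0,0,0],[0,0,0],8.5],[[0,0,0],[0,0,0],8.5]]'
cat > look.py <<'E'
from h import *
import sys
o=robot.get_obs();M=np.array(robot.camera_model("wrist")["extrinsics"]);im=robot.capture("wrist");cv2.imwrite(f"pics/{sys.argv[1]}.png",im[:,:,::-1])
print(o["eef_pos"].round(1),R.from_rotvec(o["orientation"]).as_matrix().round(3).tolist(),o["qpos"].round(2))
for t in sys.argv[2:]:
    for d in robot.landmark_of("wrist",t)[:3]:
        if d["p"]>.2: p=w("wrist",d["centre"],M);print(t,round(d["p"],2),p.round(1),px("wrist",p,M).round())
E
python3 look.py wr1 cap_bar neck_rim green_mark red_mark cap
```

```text
time_s: 1.63
eef_pos: [433.9, 299.1, 465.0]
orientation: [0.725, 3.057, 0.001]
force: [0.9, 0.5, 0.2]
finger_gap: 0.994
finger_force: 0.0
time_s: 2.05
eef_pos: [522.2, 124.4, 465.0]
orientation: [0.725, 3.056, 0.001]
force: [1.5, 1.0, 0.7]
finger_gap: 0.996
finger_force: 0.0
time_s: 2.47
eef_pos: [521.8, 126.1, 464.8]
orientation: [1.619, 2.692, 0.0]
force: [0.0, 0.5, 0.4]
finger_gap: 0.99
finger_force: 0.0
time_s: 2.88
eef_pos: [521.7, 126.3, 464.8]
orientation: [2.03, 2.397, 0.0]
force: [-0.1, -0.5, -0.7]
finger_gap: 0.996
finger_force: 0.0
[521.7 126.3 464.8] [[-0.165, 0.986, 0.0], [0.986, 0.165, -0.0], [-0.0, 0.0, -1.0]] [-0.62  0.29  0.37  1.79 -0.11  1.09 -0.05]
cap_bar 0.98 [332.  154.2  43.9] [138. 136.]
cap_bar 0.7 [416.3 -40.7  47.1] [190. 282.]
green_mark 0.79 [552.7 114.5 130.1] [307. 210.]
cap 0.95 [337.4 149.2  -1.5] [156. 139.]
cap 0.83 [418.9 -40.1  -0.8] [200. 267.]
```

View pics/wr1.png

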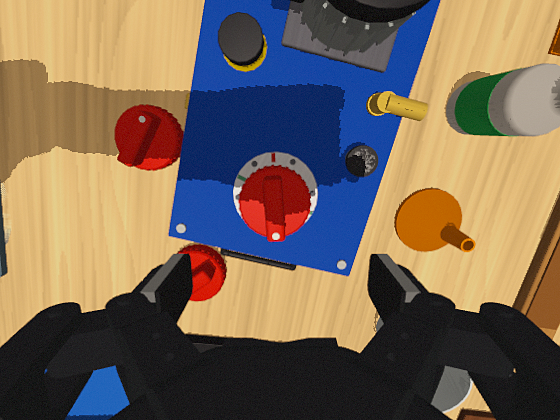

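The wrist view shows the cap on the neck. Its bar runs from (274,178) to (276,238), a red mark is at (273,157) and green marks are near (243,181) and (307,210). I'll turn these pixels into positions.

Run:
```python
from h import *
for n,uv,z in (("far",(274,178),200),("near",(276,238),200),("red",(273,157),134),("gL",(243,181),134),("gR",(307,210),134),("fl_left",(234,197),134),("fl_right",(317.5,194),134)):
    print(n,ray("wrist",uv,z).round(1))
im=cv2.imread("pics/wr1.png")
# red cap mask centroid / bar edges
h=cv2.cvtColor(im[140:260,215:335],cv2.COLOR_BGR2HSV)
g=((h[...,0]>40)&(h[...,0]<90)&(h[...,1]>80)&(h[...,2]>40)).astype(np.uint8);r=(((h[...,0]<8)|(h[...,0]>172))&(h[...,1]>120)).astype(np.uint8)
for nm,m in(("g",g),("r",r)):
    n,l,s,c=cv2.connectedComponentsWithStats(m)
    for i in range(1,n):
        if s[i,4]>5: print(nm,s[i],c[i]+[215,140],ray("wrist",c[i]+[215,140],134 if s[i,4]<200 else 180).round(1))
cv2.imwrite("pics/crop1.png",cv2.resize(im[140:260,215:335],None,fx=5,fy=5,interpolation=2))
```

```text
far [511.8 153.6 200. ]
near [521.4 103.8 200. ]
red [507.9 163.7 134. ]
gL [481.5 134.8 134. ]
gR [551.7 115.2 134. ]
fl_left [474.4 116.7 134. ]
fl_right [559.2 133.8 134. ]
g [23 35  8  6 24] [241.58333333 177.75      ] [479.6 137.9 134. ]
r [57 13  3  9 27] [273. 157.] [507.9 163.7 134. ]
r [  24   25   72   76 4072] [274.478389   201.28659136] [515.6 130.1 180. ]
r [  0 111   9   9  49] [217.71428571 256.08163265] [464.9  47.9 134. ]
```

View pics/crop1.png

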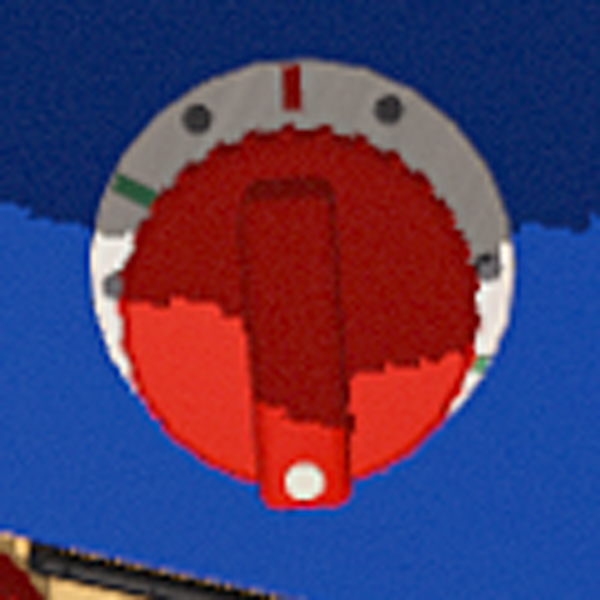

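From the two marks, the axis is at (516,126.3). The chord is 38.3 mm against 38.5 expected, and the opposite green mark agrees with the landmark. The bar lies at about 101.5°. I'll align, descend and close.

```bash
python3 -m creep '[[[0.15,-0.4,0],[0,0,-2],5],[[0,0,2.9],[0,0,0],5],[[0,0,2.9],[0,0,0],5],[[0,0,2.9],[0,0,0],5],[[0,0,2.9],[0,0,0],5]]' 80
python3 -m creep '[[[0,0,0],[0,0,0],5],[[0,0,0],[0,0,0],5],[[0,0,0],[0,0,0],1],[[0,0,0],[0,0,0],1],[[0,0,0],[0,0,0],1]]' 80
python3 -m creep '[[[0,0,0],[0,0,0],1],[[0,0,0],[0,0,0],1],[[0,0,0],[0,0,0],1],[[0,0,0],[0,0,0],1],[[0,0,0],[0,0,0],1]]' 80
python3 -c "
from h import *
o=robot.get_obs();print(o['moment'])"
```

```text
time_s: 3.6
eef_pos: [517.5, 127.0, 347.7]
orientation: [1.991, 2.43, 0.001]
force: [-0.4, 0.3, 0.3]
finger_gap: 0.583
finger_force: 0.0
time_s: 4.02
eef_pos: [517.8, 127.1, 350.2]
orientation: [1.991, 2.429, 0.002]
force: [-3.5, -0.5, 1.4]
finger_gap: 0.175
finger_force: 59.2
time_s: 4.43
eef_pos: [517.8, 127.2, 349.2]
orientation: [1.991, 2.429, 0.002]
force: [-1.7, -0.4, 4.4]
finger_gap: 0.165
finger_force: 81.3
[ 0.02589193  0.38474555 -0.00493564]
```

Gripped. Next I press down 7.5 mm.

```bash
python3 -m creep '[[[0,0,0.25],[0,0,0],1],[[0,0,0.25],[0,0,0],1],[[0,0,0.25],[0,0,0],1],[[0,0,0],[0,0,0],1],[[0,0,0],[0,0,0],1]]' 100
```

```text
time_s: 4.85
eef_pos: [517.8, 127.2, 341.9]
orientation: [1.991, 2.43, 0.001]
force: [-2.8, 0.1, 8.8]
finger_gap: 0.164
finger_force: 102.4
```

```bash
for i in 1 2; do python3 -m creep '[[[0,0,0],[0,0,-4],1],[[0,0,0],[0,0,-4],1],[[0,0,0],[0,0,-4],1],[[0,0,0],[0,0,-4],1],[[0,0,0],[0,0,-4],1]]'; python3 -c "
from h import *
o=robot.get_obs();m=R.from_rotvec(o['orientation']).as_matrix();print(o['moment'],np.degrees(np.arctan2(m[1,1],m[0,1])))"; done
```

```text
time_s: 5.27
eef_pos: [517.3, 127.3, 341.8]
orientation: [-1.534, -2.74, -0.0]
force: [-3.9, -0.8, 10.7]
finger_gap: 0.167
finger_force: 102.5
[ 0.00126792  0.98227429 -0.14380362] 31.506382049198066
time_s: 5.68
eef_pos: [517.0, 127.6, 341.8]
orientation: [-1.035, -2.964, -0.001]
force: [-6.9, 0.4, 10.1]
finger_gap: 0.168
finger_force: 102.6
[ 0.28654492  1.39534301 -0.25247869] 51.49149667280926
```

```bash
python3 -m creep '[[[0.1,-0.08,0],[0,0,-4],1],[[0,0,0],[0,0,-4],1],[[0,0,0],[0,0,-4],1],[[0,0,0],[0,0,-4],1],[[0,0,0],[0,0,-4],1]]'; python3 -m creep '[[[0,0,0],[0,0,0],1],[[0,0,0],[0,0,0],1]]'; python3 -c "
from h import *
o=robot.get_obs();m=R.from_rotvec(o['orientation']).as_matrix();print(o['moment'],np.degrees(np.arctan2(m[1,1],m[0,1])),o['qpos'])"
```

```text
time_s: 6.1
eef_pos: [516.7, 127.0, 342.2]
orientation: [0.506, 3.099, 0.001]
force: [-4.1, -1.3, 9.6]
finger_gap: 0.162
finger_force: 102.7
time_s: 6.27
eef_pos: [516.7, 126.9, 342.2]
orientation: [0.51, 3.099, 0.001]
force: [-2.7, -1.3, 10.2]
finger_gap: 0.162
finger_force: 102.6
[-0.15259181  0.61966832  0.10443933] 71.31759995970152 [-0.38562652  0.41761529  0.07576656  1.91027036 -0.04228774  0.81385729
  0.95738318]
```

The bar now lies at −18.7° and the green marks at about −17.7°. I'll lift slowly and watch the force.

```bash
python3 -m creep '[[[0,0,-0.3],[0,0,0],1],[[0,0,-0.4],[0,0,0],1],[[0,0,-0.4],[0,0,0],1],[[0,0,-0.4],[0,0,0],1],[[0,0,0],[0,0,0],1]]'
```

```text
time_s: 6.68
eef_pos: [516.3, 127.0, 356.5]
orientation: [0.51, 3.1, 0.0]
force: [-0.7, 0.1, -2.9]
finger_gap: 0.163
finger_force: 100.8
```

Free, at about 2.9 N. Now up and across to the tray.

```bash
python3 -m creep '[[[0,0,-2.5],[0,0,0],1],[[0,0,-3.3],[0,0,0],1],[[0,0,-3],[0,0,0],1],[[-0.5,-1.8,0],[0,0,0],1],[[-1,-3.6,0],[0,0,0],1]]'
python3 -m creep '[[[-1,-3.6,0],[0,0,0],1],[[-1,-3.6,0],[0,0,0],1],[[-1,-3.6,0],[0,0,0],1],[[-1,-3.6,0],[0,0,0],1],[[-1,-3.6,0],[0,0,0],1]]'
python3 -m creep '[[[-1,-3.6,0],[0,0,0],1],[[-1,-3.6,0],[0,0,0],1],[[-1,-3.6,0],[0,0,0],1],[[-0.5,-1.6,0],[0,0,0],1],[[0,0,0],[0,0,0],1]]'
python3 look.py wr2 drip_tray cap_bar cap
```

```text
time_s: 7.1
eef_pos: [513.5, 75.3, 445.6]
orientation: [0.497, 3.099, 0.006]
force: [0.8, -0.9, -2.9]
finger_gap: 0.165
finger_force: 100.9
time_s: 7.52
eef_pos: [502.1, -117.1, 443.5]
orientation: [-0.509, -3.099, -0.0]
force: [0.9, -0.1, -2.3]
finger_gap: 0.162
finger_force: 100.9
time_s: 7.93
eef_pos: [494.6, -249.2, 443.5]
orientation: [-0.522, -3.097, 0.005]
force: [-1.1, -0.8, -1.9]
finger_gap: 0.163
finger_force: 100.7
[ 494.6 -249.2  443.5] [[-0.945, 0.328, -0.002], [0.328, 0.945, -0.003], [0.001, -0.003, -1.0]] [ 0.16  0.34  0.29  1.77 -0.1   1.05  1.72]
drip_tray 0.92 [ 496.7 -240.9   -4.8] [287. 178.]
cap_bar 0.97 [418.5 -45.3  46.8] [429.  64.]
cap_bar 0.59 [ 498.1 -249.   276.6] [284. 273.]
cap 0.87 [ 497.5 -249.1  240.1] [283. 245.]
cap 0.74 [ 4.18e+02 -4.17e+01 -1.00e-01] [414.  71.]
```

View pics/wr2.png

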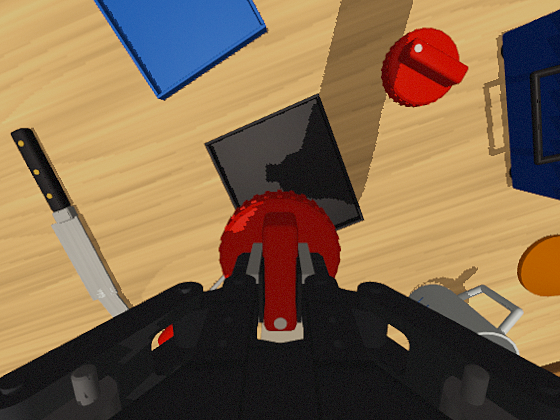

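The cap is held level, bar up, at (280,270). The black tray is below it, and at (497..500,−243) it is within 8 mm of the tool. Descending.

```bash
python3 -m creep '[[[0,0,2.5],[0,0,0],1],[[0,0,4],[0,0,0],1],[[0,0,4],[0,0,0],1],[[0,0,4],[0,0,0],1],[[0,0,4],[0,0,0],1]]'
python3 -m creep '[[[0,0,2.5],[0,0,0],1],[[0,0,1.2],[0,0,0],1],[[0,0,0],[0,0,0],1],[[0,0,0],[0,0,0],1]]'
python3 -m creep '[[[0,0,0.4],[0,0,0],1],[[0,0,0.3],[0,0,0],1],[[0,0,0.3],[0,0,0],1],[[0,0,0],[0,0,0],1]]'
```

```text
time_s: 8.55
eef_pos: [496.8, -242.2, 257.7]
orientation: [0.505, 3.1, 0.001]
force: [1.4, -0.7, -3.2]
finger_gap: 0.165
finger_force: 101.0
time_s: 8.88
eef_pos: [497.0, -243.6, 222.8]
orientation: [0.508, 3.1, 0.0]
force: [0.6, -0.7, -1.7]
finger_gap: 0.162
finger_force: 100.7
time_s: 9.22
eef_pos: [496.5, -244.1, 212.5]
orientation: [0.51, 3.099, -0.0]
force: [-0.0, -0.5, -1.9]
finger_gap: 0.161
finger_force: 100.7
```

```bash
python3 -m creep '[[[0,0,0.3],[0,0,0],1],[[0,0,0.2],[0,0,0],1],[[0,0,0.1],[0,0,0],1],[[0,0,0],[0,0,0],1],[[0,0,0],[0,0,0],1]]'
for i in 1 2; do python3 -m creep '[[[0,0,0.1],[0,0,0],1],[[0,0,0],[0,0,0],1],[[0,0,0.1],[0,0,0],1],[[0,0,0],[0,0,0],1]]';done
```

```text
time_s: 9.63
eef_pos: [496.3, -244.1, 206.1]
orientation: [-0.51, -3.1, -0.0]
force: [0.6, 0.8, -2.9]
finger_gap: 0.164
finger_force: 100.7
time_s: 9.97
eef_pos: [496.4, -244.3, 204.7]
orientation: [0.51, 3.1, 0.0]
force: [-1.5, 0.4, 2.5]
finger_gap: 0.163
finger_force: 101.6
time_s: 10.3
eef_pos: [496.3, -244.5, 204.4]
orientation: [0.511, 3.1, 0.001]
force: [-7.6, 3.2, 25.3]
finger_gap: 0.161
finger_force: 104.8
```

Contact. I'll relieve the push, then open and retreat.

```bash
python3 -m creep '[[[0,0,-0.17],[0,0,0],1],[[0,0,0],[0,0,0],1],[[0,0,0],[0,0,0],1]]' 40
python3 -m creep '[[[0,0,0],[0,0,0],3],[[0,0,0],[0,0,0],4],[[0,0,0],[0,0,0],5],[[0,0,0],[0,0,0],5],[[0,0,0],[0,0,0],5]]'
python3 -m creep '[[[0,0,-1],[0,0,0],5],[[0,0,-2.5],[0,0,0],5],[[0,0,-3.5],[0,0,0],5],[[0,0,-3.5],[0,0,0],5],[[0,0,-3.5],[0,0,0],5]]'
python3 -m creep '[[[0,0,-3],[0,0,0],5],[[0,0,0],[0,0,0],5],[[0,0,0],[0,0,0],5]]'
python3 look.py wr3 cap_bar cap drip_tray
python3 - <<'E'
from h import *
im=robot.capture("side");a=cv2.resize(im[130:370,180:440],(560,517))
cv2.imwrite("pics/end.png",a[:,:,::-1])
E
```

```text
time_s: 10.55
eef_pos: [496.7, -244.4, 204.6]
orientation: [0.51, 3.099, -0.0]
force: [-2.2, 0.3, 8.0]
finger_gap: 0.165
finger_force: 102.6
time_s: 10.97
eef_pos: [496.3, -244.1, 203.7]
orientation: [-0.51, -3.1, 0.0]
force: [0.8, 0.6, 0.3]
finger_gap: 0.582
finger_force: 0.0
time_s: 11.38
eef_pos: [496.0, -244.1, 346.0]
orientation: [-0.51, -3.1, 0.0]
force: [1.1, -0.8, -0.2]
finger_gap: 0.584
finger_force: 0.0
time_s: 11.63
eef_pos: [496.7, -244.4, 376.3]
orientation: [0.509, 3.095, -0.001]
force: [0.2, -0.4, -0.7]
finger_gap: 0.584
finger_force: 0.0
[ 496.7 -244.4  376.3] [[-0.947, 0.32, 0.004], [0.32, 0.947, -0.001], [-0.005, 0.0, -1.0]] [ 0.16  0.41  0.27  1.84 -0.14  0.9   1.75]
cap_bar 0.59 [ 500.3 -243.2   38.3] [282. 196.]
cap_bar 0.55 [418.5 -40.9  45. ] [462.  46.]
cap 0.9 [ 500.3 -245.4    3.6] [280. 190.]
cap 0.67 [ 4.197e+02 -4.260e+01  3.000e-01] [436.  59.]
cap 0.42 [ 474.6 -552.3   -1.7] [ 45. 247.]
```

View pics/wr3.png

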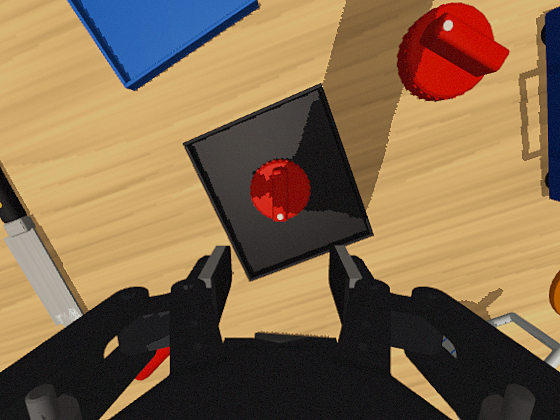

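View pics/end.png

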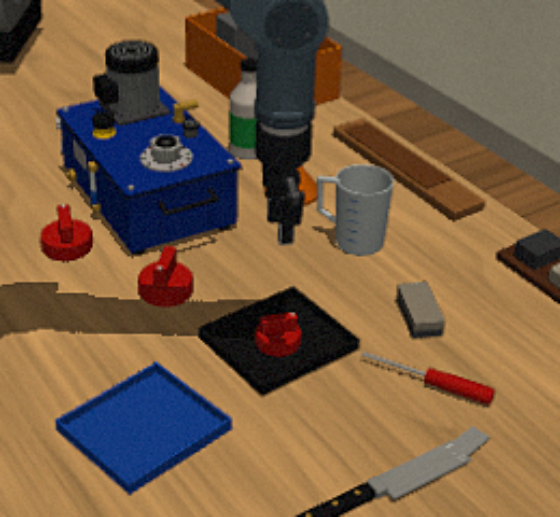

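The cap stands upright, bar up, in the black tray at wrist pixel (281,190) with its origin at z≈4. The neck is open and the other things look undisturbed.

```bash
python3 -c "
from cell import robot
print(robot.hand_in())"
```

```text
the job is handed in; nothing more can be done
None
```

The red filler cap is off the neck and stands skirt down, grip bar up, in the black drip tray; nothing else looked disturbed, and I handed the job in at about 12 s (no verdict came back).

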